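Hang a new tape roll on the dressing carousel

ROBOT

A 6-joint arm with a two-finger parallel gripper is mounted at the origin on the work surface. World frame = base frame: x ahead of the robot, y to its left, z up, the work surface at z = 0. Lengths are in m, angles in rad, forces in N, time in s.
With the tool pointing down it reaches from about 0.25 to 0.775 m from the base axis. Payload 4 kg.
Tool frame: the origin (TCP) lies midway between the tips of the shut fingers; the grasp point (between the pads) lies 19 mm behind it; z points along the fingers, y is the line along which they close (so a half turn about z gives the same grasp; the last joint's range is limited). The gripper opens to 94 mm and grips with 3 to 60 N. Pads are 16 mm wide; open, the fingers measure 119 mm over their backs; the gripper's body (75 mm by 177 mm) begins 78 mm behind the grasp point.
Start: joints at [1.215, 0.087, 1.371, -0, 1.684, -0.103], TCP at [0.138, 0.533, 0.206] pointing down, gripper open.
Joint ranges: [-3.1, 3.1], [-0.76, 2.03], [0.27, 2.55], [-1.08, 4.22], [0.17, 2.65], [-2.57, 2.57]. Speed limits (rad/s): [2.79, 2.79, 3.14, 3.14, 3.14, 3.14].

INTERFACE

Orientations are given as [roll, pitch, yaw] about the fixed x, y, z axes, in that order (R = Rz(yaw) Ry(pitch) Rx(roll)).
In Python, from bench import get_obs, snapshot, close_job gives the robot as it stands. The module is installed in compiled form; this text tells all that it offers.
- The arm moves only by the tool drive_tool, never from a script. Its argument "commands" is a list of rows, each a list of 6 numbers: the shift along the tool's x, y, z in units of 0.04 m (1.0 is 0.04 m), then the turn, a rotation vector about the tool's x, y, z in units of 0.1 rad (1.0 is 0.1 rad). In form: [[dx, dy, dz, wx, wy, wz], ...]. A call has 1 to 20 rows; each row shifts and turns the commanded pose from where the row before left it, along the tool's axes as they then stand; what a row does not reach is not made up. A row lasts 1/8 s, in which the tool goes at most 62.5 mm and 10.7 degrees, less where a joint would pass 70% of its speed; a pose out of reach is approached as far as the arm can. A call with a number of a shift or a turn outside -1 to 1 is refused whole. A call with a gripper value outside its range is refused whole. "gripper" is the closure, from 0 (fully open) to 1 (shut), set as the call begins (left out, the last holds). The fingers move at their own pace and stop on an object; the grip force is fixed at half the most. Time passes only in rows, so rows that do not move let the fingers close. It gives the time, the measured TCP pose, the force, the opening and the grip force at its end, in the units of the state.
- get_obs(): the state, without advancing time (a new reading comes with each control period).
- snapshot(name): name is "scene" or "top" or "wrist"; returns a dict with "image" (420x560x3 uint8, blue, green, red), "range_z" (420x560 float32, m along the optical axis (not along the pixel's ray), 0 where there is no reading), "fx", "fy", "cx", "cy" (pixels), "k1" (the pictures are not rectified: a ray, as slopes to the right and down, at radius r is drawn at 1 + k1 r^2 times it, then the intrinsics apply), "rvec" (rotation vector, rad) and "tvec" (3), from world to camera coordinates, as OpenCV has them. Camera axes: x right, y down, z forward; pixel columns grow to the right and rows downward; lengths in m; the calibration is good to about 2 mm. A picture is of the moment at which its call begins.
- close_job(): hands the job in; it is judged then, once.
The state is a dict: "time": time; "joint_positions": joint angles; "qvel": joint speeds; "joint_torque": joint torques, N m; "tool_pos": TCP position; "ee_rot": TCP orientation; "wrist_force": force on the tool from outside, world axes, zero at the start; "wrist_torque": the same for the moment, N m; "width": finger opening in m; "finger_force": force on a finger pad.
Only numpy, scipy, OpenCV 4.12 (cv2) and the standard library are available. Lean on these libraries where they do the work, as an engineer would, in place of code of your own. Each camera call takes 0.05 s, during which the arm holds its last target. There are 200 camera calls.

TASK

Three of the four hooks on the little rotating rack are taken. Turn the rack until its empty hook points to the front, towards the robot's side of the table, and only then hang the tape roll that is standing in the small rest on that hook, so that it hangs freely by its hole with the hook still at the front. Leave the beaker, the empty spool and the jar standing where they are.

Things in the scene. Friction and masses are not known exactly. Their poses are not given: they have to be found in the camera images.
- rack: Rotating steel hook rack, fixed to the table, never yawed: its front is -x. Origin: on the turning axis, at table height. Foot 150 mm across, post 20 mm. On the post turns a hub 34 mm across (170 to 204 mm high, finial 28 mm across up to 220 mm) with four identical level hooks 90 degrees apart, 190 mm above the table; one is empty.
- turret (a joint): Angle of hub and hooks, rad, anticlockwise from above positive. 0 or 2 pi: empty hook points to the front (-x); pi/2: to -y; pi: to the back. Starts between 1.1 and 5.18; stops at -7 and 7. Turns with light friction (about 1 N at a hook) and stays where left; a closed gripper lowered beside a hook can push it round.
- hook_tip (a point): End of the empty hook's upturned tip (on its axis), 118 mm from the turning axis, 202 mm above the table. The hook is an 8 mm round bar, level out to 110 mm from the turning axis, then bent up and outward; the steel's highest point is 16 mm above the level bar's axis. Site x axis: along the hook towards the post; z up.
- hook_mid (a point): Point on the axis of the empty hook's level bar, 80 mm from the turning axis, 190 mm above the table: a good place for the middle of the roll. x axis along the hook towards the post, z up.
- opposite (a point): Point on the bar opposite the empty hook, 80 mm from the turning axis. The other three hooks carry things fixed to them, 65 to 95 mm out: here a roll like the loose one (32 mm to either side of the bar, 48 mm below it); on the two beside the empty hook an 18 mm thick, 76 mm roll (54 mm below) and scissors hanging 140 mm down, up to 50 mm to one side.
- roll: White tape roll on a cardboard core, 64 mm outside diameter, 40 mm round hole, 30 mm wide, about 70 g. Origin at its centre; x axis along the hole. It starts standing on its rim in the rest, hole level, centre 41 mm above the table. Hung, its centre lies 16 mm below the axis of the hook's bar.
- rest: Small fixed rest for the roll: white plate 60 x 52 mm, 6 mm thick, with two steel rails 10 mm thick along its x axis, 40 mm apart, tops 15 mm above the table. Origin: centre of its underside. The roll lies between the rails, hole parallel to them (within 40 degrees of world x). It stands to the robot's left or right.
- pot: Loose steel beaker, 84 mm across, 75 mm high, open above; stands on the side where the rest is not. Origin: centre of its underside.
- spool: Loose empty grey spool standing on its 64 mm flange, 90 mm high, to the robot's left of the rack. Origin: centre of its underside.
- cotton_jar: Loose clear jar with steel cap, 80 mm across, 100 mm high, to the robot's right of the rack. Origin: centre of its underside.
Things that resemble listed ones, but are neither listed nor needed, are in the scene too. There is more than one size of the roll; the job needs the smallest.

How it is judged:
By the outcome, as a careful person would: the job done as asked, in the order asked, and still so for the second after the job is handed in, with the robot touching nothing.
It also fails if it takes over 61 s, if anything falls off the work surface, if the arm or the gripper's body presses on something with over 40 N, if the wrist force passes 120 N, or if a joint passes its speed limit or range.

## Working session

There is one attempt and no reset: what is moved stays moved. The work goes in short steps, Python scripts to look and compute and a tool call to move; the robot and the scene stay as the last step left them, time stands still between calls to the robot, and variables do not carry over. Pictures are saved under pics/ and viewed, at most 10 in all, crops included, and the job is handed in when it is done.

Besides the shell and the picture viewer there is one more tool, called after "Request:" by a JSON object that holds its "api" and its "payload". drive_tool: Moves the arm, as the interface text tells. Its arguments: {"type":"object","properties":{"commands":{"type":"array"},"gripper":{"type":"number"}},"required":["commands"]}

```bash
mkdir -p pics
cat > h.py <<'E'
import numpy as np, cv2
from bench import get_obs, snapshot
def cloud(s):
    h,w=s["range_z"].shape
    u,v=np.meshgrid(np.arange(w),np.arange(h))
    xd=(u-s["cx"])/s["fx"]; yd=(v-s["cy"])/s["fy"]
    x,y=xd.copy(),yd.copy()
    for _ in range(6):
        f=1+s["k1"]*(x*x+y*y); x=xd/f; y=yd/f
    z=s["range_z"]; R=cv2.Rodrigues(np.array(s["rvec"],float))[0]; t=np.array(s["tvec"],float).reshape(3)
    P=(np.dstack([x*z,y*z,z])-t)@R
    P[z<=0]=np.nan
    return P
def proj(s,p):
    R=cv2.Rodrigues(np.array(s["rvec"],float))[0]; c=R@np.array(p,float)+np.array(s["tvec"],float).reshape(3)
    x,y=c[:2]/c[2]; f=1+s["k1"]*(x*x+y*y); return s["cx"]+s["fx"]*x*f, s["cy"]+s["fy"]*y*f
E
python3 - <<'E'
from h import *
a=snapshot("scene");b=snapshot("top")
np.savez("s0.npz",**a);np.savez("t0.npz",**b)
cv2.imwrite("pics/a.png",a["image"]);cv2.imwrite("pics/b.png",b["image"])
for s in(a,b):
    R=cv2.Rodrigues(np.array(s["rvec"],float))[0];print(-R.T@np.array(s["tvec"]).reshape(3),(s["range_z"]>0).mean())
print(get_obs())
E
```

```text
[1.05499599 0.00687841 1.15340303] 0.9959183673469387
[ 0.37990959 -0.0102567   0.9600515 ] 0.9959396258503401
{'time': 0.1, 'joint_positions': array([ 1.21491912e+00,  8.78653935e-02,  1.37206873e+00, -3.56729314e-05,
        1.68360245e+00, -1.03078551e-01]), 'qvel': array([-0.00065458, -0.00032869, -0.00230176,  0.0011147 ,  0.00068317,
       -0.00158951]), 'joint_torque': array([ 2.05572964e-03, -3.41254914e+01, -3.03300405e+01,  7.18555832e-02,
        3.04866547e-02, -9.47320200e-05]), 'tool_pos': array([0.13739774, 0.53205899, 0.20444725]), 'ee_rot': array([-3.13965540e+00, -1.64755812e-04,  2.88878986e+00]), 'wrist_force': array([-0.65120075, -1.20299424,  0.90216677]), 'wrist_torque': array([-0.00567759,  0.00995534, -0.03681674]), 'finger_force': 0.0, 'width': 0.09420858900153391}
```

View pics/a.png

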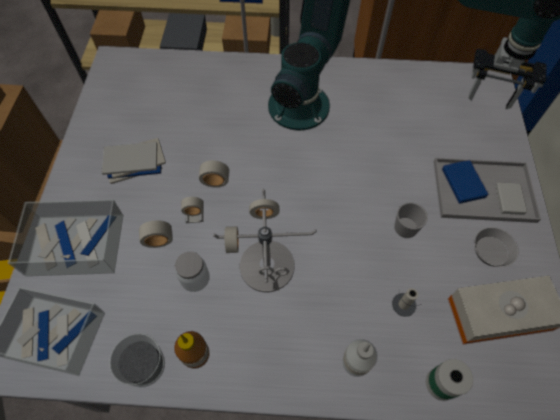

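View pics/b.png

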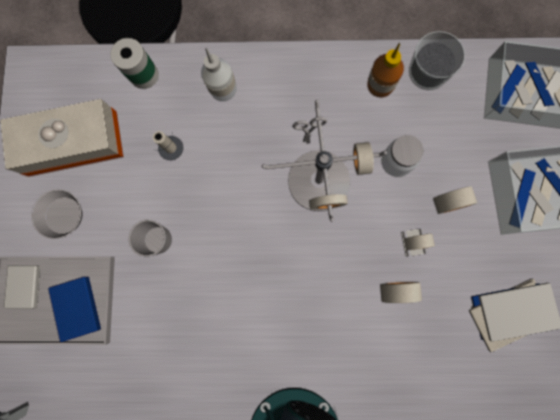

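Scene: rest with the small roll at about (190,208) in scene and (418,241) in top. Empty hook points to +y (top: (265,166)), the thick roll opposite it at (365,158), the thin roll at the front (328,201) and the scissors at the back (310,125). Next I measure these points.

Run:
```python
from h import *
b=dict(np.load("t0.npz"));a=dict(np.load("s0.npz"))
for n,s in(("top",b),("scene",a)):
    P=cloud(s); X,Y,Z=P[...,0],P[...,1],P[...,2]
    c=P[160,323] if n=="top" else P[235,265]
    print(n,"table z",np.nanmedian(Z),"finial",c)
    m=(Z>.207)&(Z<.235)&(np.hypot(X-c[0],Y-c[1])<.03); q=P[m]; print(" finial mean",m.sum(),q.min(0),q.max(0),q.mean(0))
    c=(q.min(0)+q.max(0))/2
    m=(Z>.18)&(Z<.215)&(np.hypot(X-c[0],Y-c[1])<.14)&(np.hypot(X-c[0],Y-c[1])>.03)&(Y-c[1]>.03)&(abs(X-c[0])<.05); q=P[m]
    if len(q)>5:
        d=q[:,:2]-c[:2];print(" hook",len(q),q.min(0),q.max(0),"line",np.polyfit(q[:,1],q[:,0],1), np.hypot(*d.T).max(), np.median(np.arctan2(-d[:,1],-d[:,0])))
    # roll by rest
    u,v=(418,241) if n=="top" else (190,207)
    c0=P[v,u];print(" roll px",c0)
    m=(Z>.045)&(Z<.09)&(np.hypot(X-c0[0],Y-c0[1])<.05); q=P[m]
    if len(q)>5:
        r=cv2.minAreaRect(q[:,:2].astype(np.float32)*1000);print(" roll",len(q),q.mean(0),r,q[:,2].max())
    m=(Z>.003)&(Z<.025)&(np.hypot(X-c0[0],Y-c0[1])<.06); q=P[m]
    if len(q)>5:
        r=cv2.minAreaRect(q[:,:2].astype(np.float32)*1000);print(" rest",len(q),q.mean(0),r)
cv2.imwrite("pics/c.png",np.hstack([cv2.resize(b["image"][120:290,250:470],None,fx=2,fy=2,interpolation=2),cv2.resize(a["image"][160:290,140:320],(340,340),interpolation=2)]))
```

```text
top table z 7.988832432900955e-05 finial [ 0.58818316 -0.06175104  0.17145408]
 finial mean 54 [ 0.56991586 -0.07406925  0.20705549] [ 0.59452824 -0.04797912  0.22049832] [ 0.57963343 -0.06141917  0.21384073]
 hook 192 [ 0.56657788 -0.03101857  0.1885614 ] [0.58350651 0.05832617 0.20867133] line [-0.10873855  0.57561492] 0.1200449617575354 -1.4603228942382296
 roll px [ 0.4304345  -0.27339232  0.07200602]
 roll 372 [ 0.43062864 -0.27905064  0.06496447] ((431.4131164550781, -283.4621276855469), (29.7784366607666, 60.742488861083984), 9.10759449005127) 0.07486950548287588
 rest 310 [ 0.43449966 -0.280383    0.00833958] ((438.3271789550781, -271.0805358886719), (106.1883544921875, 95.19449615478516), 51.58490753173828)
scene table z -4.1686219511187324e-05 finial [ 0.59458321 -0.05682357  0.21548211]
 finial mean 50 [ 0.56963547 -0.07157342  0.2071772 ] [ 0.59860569 -0.04563669  0.22282478] [ 0.58655882 -0.05793879  0.21287048]
 hook 128 [ 0.56790479 -0.02804926  0.18794654] [0.58303618 0.06101904 0.20749996] line [-0.10401726  0.57677157] 0.12040481055489863 -1.45187232065738
 roll px [ 0.44647221 -0.28121186  0.06316412]
 roll 246 [ 0.43289675 -0.27842919  0.06347926] ((431.8834533691406, -280.5164794921875), (30.91204261779785, 62.64812088012695), 10.40884017944336) 0.07575516625899711
 rest 242 [ 0.44905841 -0.27746708  0.01175792] ((454.55657958984375, -278.0311584472656), (97.09426879882812, 113.87498474121094), 11.615050315856934)
```

View pics/c.png

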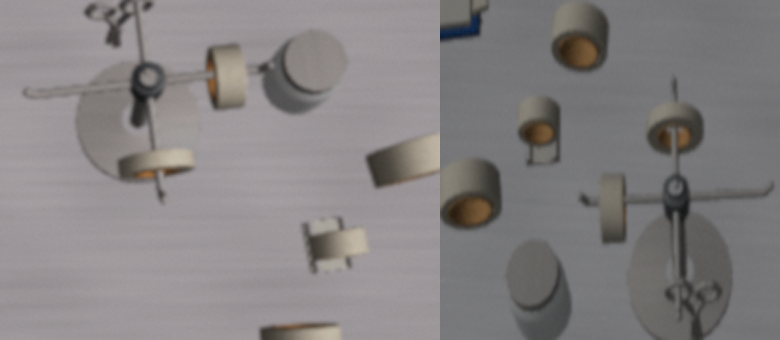

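Request:
{"api": "drive_tool", "payload": {"commands": [[-0.8,-0.51,-0.08,0,0,0],[-0.8,-0.51,-0.08,0,0,0],[-0.8,-0.51,-0.08,0,0,0],[-0.8,-0.51,-0.08,0,0,0],[-0.8,-0.51,-0.08,0,0,0],[-0.8,-0.51,-0.08,0,0,0],[-0.8,-0.51,-0.08,0,0,0],[-0.8,-0.51,-0.08,0,0,0],[-0.8,-0.51,-0.08,0,0,0],[-0.8,-0.51,-0.08,0,0,0],[-0.8,-0.51,-0.08,0,0,0],[-0.8,-0.51,-0.08,0,0,0],[-0.8,-0.51,-0.08,0,0,0],[-0.8,-0.51,-0.08,0,0,0],[-0.8,-0.51,-0.08,0,0,0],[-0.8,-0.51,-0.08,0,0,0],[-0.8,-0.51,-0.08,0,0,0],[-0.8,-0.51,-0.08,0,0,0],[0,0,0,0,0,0]], "gripper": 1}}

```text
time: 2.48
tool_pos: [0.6043, 0.031, 0.2614]
ee_rot: [-3.141, -0.002, 2.886]
wrist_force: [-0.4, 0.4, -0.3]
width: 0.0006
finger_force: 0.0
```

Request:
{"api": "drive_tool", "payload": {"commands": [[0,0,0,0,0,1],[0,0,0,0,0,1],[0,0,0,0,0,1],[0,0,0,0,0,1],[0,0,0,0,0,1],[0,0,0,0,0,1],[0,0,0,0,0,1],[0,0,0,0,0,1],[0,0,0,0,0,1],[0,0,0,0,0,1],[0,0,0,0,0,1],[0,0,0,0,0,1],[0,0,0,0,0,1],[0,0,0,0,0,1],[0,0,0,0,0,1],[0,0,0,0,0,1],[0,0,0,0,0,1],[0,0,0,0,0,1],[0,0,0,0,0,1],[0,0,0,0,0,1]]}}

```text
time: 4.97
tool_pos: [0.6025, 0.0341, 0.2628]
ee_rot: [-3.14, 0.0, 0.887]
wrist_force: [-0.4, 0.6, 0.2]
width: 0.0003
finger_force: 0.0
```

Request:
{"api": "drive_tool", "payload": {"commands": [[0,0,0,0,0,1],[0,0,0,0,0,1],[0,0,0,0,0,1],[0,0,0,0,0,1],[0,0,0,0,0,1],[0,0,0,0,0,1],[0,0,0,0,0,1],[0,0,0,0,0,1],[0,0,0,0,0,0.9],[0,0,0,0,0,0]]}}

```text
time: 6.22
tool_pos: [0.6026, 0.034, 0.2629]
ee_rot: [-3.141, 0.001, 0.001]
wrist_force: [0.3, 0.0, 0.1]
width: 0.0001
finger_force: 0.0
```

Request:
{"api": "drive_tool", "payload": {"commands": [[0,0,0.75,0,0,0],[0,0,0.75,0,0,0],[0,0,0.75,0,0,0],[-0.16,0.035,0,0,0,0],[-0.16,0.035,0,0,0,0],[-0.3,0.016,0,0,0,0],[-0.3,0.016,0,0,0,0],[-0.22,0.066,0,0,0,0],[-0.22,0.066,0,0,0,0],[-0.2,0.106,0,0,0,0],[-0.2,0.106,0,0,0,0],[-0.176,0.146,0,0,0,0],[-0.176,0.146,0,0,0,0],[-0.144,0.178,0,0,0,0],[-0.144,0.178,0,0,0,0],[-0.105,0.2,0,0,0,0],[-0.105,0.2,0,0,0,0],[-0.04,0.11,0,0,0,0],[-0.04,0.11,0,0,0,0],[0,0,0,0,0,0]]}}

```text
time: 8.72
tool_pos: [0.4954, -0.0359, 0.173]
ee_rot: [3.141, 0.001, -0.002]
wrist_force: [0.6, 0.4, -0.3]
width: 0.0003
finger_force: 0.0
```

```bash
cat >> h.py <<'E'
C=np.array([.5827,-.060])
def hook(name,tag):
    "angle of empty hook: points of the bar band within the front sector"
    s=snapshot(name); P=cloud(s); X,Y,Z=P[...,0],P[...,1],P[...,2]
    r=np.hypot(X-C[0],Y-C[1]); al=np.arctan2(Y-C[1],C[0]-X)
    m=(Z>.183)&(Z<.212)&(r>.03)&(r<.125)&(abs(al)<.6)
    print(name,m.sum(),"alpha pct",np.percentile(al[m],[5,25,50,75,95]).round(3))
    q=P[m];print(" line y=",np.polyfit(q[:,0]-C[0],q[:,1]-C[1],1).round(4),"rmax",r[m].max())
    cv2.imwrite(f"pics/{tag}.png",cv2.resize(s["image"][90:290,200:470] if name=="top" else s["image"][150:310,160:380],None,fx=2.5,fy=2.5,interpolation=2))
E
python3 - <<'E'
from h import *
hook("scene","d1")
hook("top","d2")
E
```

```text
scene 147 alpha pct [0.053 0.105 0.164 0.305 0.422]
 line y= [-0.3276 -0.0074] rmax 0.1021190612906445
top 22 alpha pct [0.049 0.066 0.081 0.097 0.111]
 line y= [-0.1636 -0.0098] rmax 0.12131567830674321
```

View pics/d1.png

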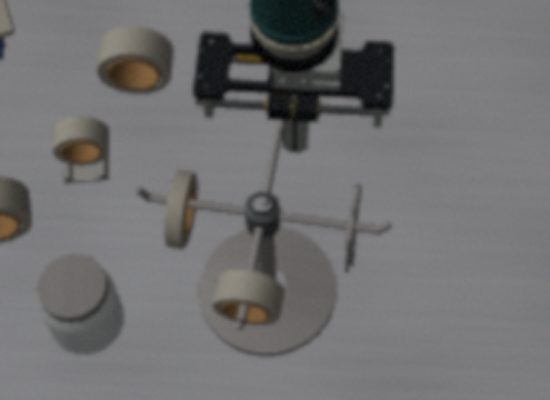

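The scene view shows the empty hook nearly at the front under the gripper, with a little turn left. I'll measure the angle from the scissors-side bar, which is unobstructed.

```bash
cat >> h.py <<'E'
def side():
    for n in("scene","top"):
        s=snapshot(n);P=cloud(s); d=P-np.array([*C,0]); Y=d[...,1];X=d[...,0];Z=P[...,2]
        for a,b in((.022,.06),(.098,.12),(-.06,-.022),(-.12,-.1)):
            m=(Z>.184)&(Z<.21)&(Y>a)&(Y<b)&(abs(X)<.035)
            if m.sum()>3:print(n,(a,b),m.sum(),"mean x,y",X[m].mean().round(4),Y[m].mean().round(4),"alpha",np.round(X[m].mean()/Y[m].mean(),3))
E
python3 -c "
from h import *
side()"
```

```text
scene (0.022, 0.06) 55 mean x,y 0.004 0.0406 alpha 0.099
scene (0.098, 0.12) 35 mean x,y 0.0107 0.1094 alpha 0.098
scene (-0.06, -0.022) 55 mean x,y -0.0037 -0.0408 alpha 0.091
scene (-0.12, -0.1) 30 mean x,y -0.0097 -0.11 alpha 0.089
top (-0.12, -0.1) 31 mean x,y -0.0109 -0.1141 alpha 0.095
```

Request:
{"api": "drive_tool", "payload": {"commands": [[0,0.07,0,0,0,0],[0,0.07,0,0,0,0],[0,0.07,0,0,0,0],[0,0,0,0,0,0]]}}

```text
time: 9.43
tool_pos: [0.4959, -0.0443, 0.1731]
ee_rot: [3.141, -0.0, -0.002]
wrist_force: [0.0, -0.7, -0.0]
width: 0.0007
finger_force: 0.0
```

```bash
python3 -c "
from h import *
side()"
```

```text
scene (0.022, 0.06) 53 mean x,y 0.0006 0.0403 alpha 0.016
scene (0.098, 0.12) 37 mean x,y 0.0016 0.1086 alpha 0.015
scene (-0.06, -0.022) 53 mean x,y -0.0002 -0.0413 alpha 0.006
scene (-0.12, -0.1) 32 mean x,y -0.0007 -0.1102 alpha 0.007
top (0.098, 0.12) 35 mean x,y 0.0002 0.1115 alpha 0.002
```

Request:
{"api": "drive_tool", "payload": {"commands": [[0,-0.25,0,0,0,0],[0,0,-0.84,0,0,0],[0,0,-0.84,0,0,0],[0,0,-0.84,0,0,0],[-0.23,0.88,0,0,0,0],[-0.23,0.88,0,0,0,0],[-0.23,0.88,0,0,0,0],[-0.23,0.88,0,0,0,0],[-0.23,0.88,0,0,0,0],[-0.23,0.88,0,0,0,0],[-0.23,0.88,0,0,0,0],[0,0,0,0,0,-0.85],[0,0,0,0,0,-0.85],[0,0,0,0,0,0]]}}

```text
time: 11.28
tool_pos: [0.4313, -0.2799, 0.2739]
ee_rot: [-3.142, -0.0, 0.168]
wrist_force: [-0.3, 0.2, 0.1]
width: 0.0002
finger_force: 0.0
```

Request:
{"api": "drive_tool", "payload": {"commands": [[0,0,0.7,0,0,0],[0,0,0.7,0,0,0],[0,0,0.7,0,0,0],[0,0,0.7,0,0,0],[0,0,0,0,0,0],[0,0,0,0,0,0]], "gripper": 0}}

```text
time: 12.02
tool_pos: [0.4317, -0.2803, 0.1631]
ee_rot: [3.14, -0.001, 0.169]
wrist_force: [-0.3, 0.3, 0.6]
width: 0.057
finger_force: 0.0
```

Run:
```python
from h import *
side()
s=snapshot("wrist");P=cloud(s);X,Y,Z=P[...,0],P[...,1],P[...,2]
m=(Z>.05)&(Z<.08)&(np.hypot(X-.432,Y+.281)<.05);q=P[m]
if len(q)>5:print(len(q),cv2.minAreaRect(q[:,:2].astype(np.float32)*1000),q.min(0),q.max(0))
cv2.imwrite("pics/e.png",s["image"])
```

```text
scene (0.022, 0.06) 54 mean x,y 0.0006 0.0402 alpha 0.015
scene (0.098, 0.12) 37 mean x,y 0.0016 0.1086 alpha 0.014
scene (-0.06, -0.022) 53 mean x,y -0.0004 -0.0414 alpha 0.009
scene (-0.12, -0.1) 32 mean x,y -0.0009 -0.1102 alpha 0.008
top (0.022, 0.06) 76 mean x,y -0.0007 0.0407 alpha -0.018
top (0.098, 0.12) 46 mean x,y -0.0 0.1091 alpha -0.0
top (-0.06, -0.022) 75 mean x,y -0.0015 -0.0415 alpha 0.037
top (-0.12, -0.1) 47 mean x,y -0.0019 -0.1105 alpha 0.017
2487 ((430.8909912109375, -284.9129638671875), (29.560585021972656, 60.3756103515625), 9.049232482910156) [ 0.41235384 -0.31635873  0.05001474] [ 0.44895803 -0.25338172  0.07389284]
```

View pics/e.png

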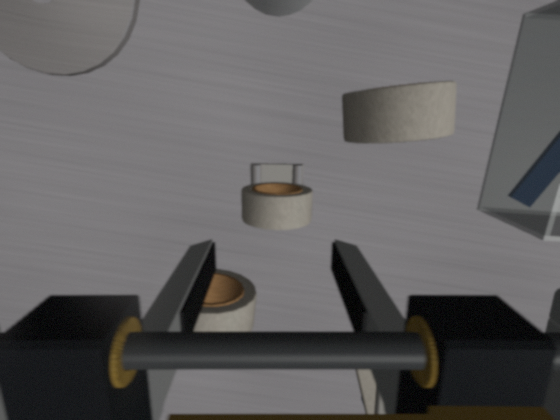

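Wrist view: the roll is in the rest at (277,205), centred between the fingers, and the larger roll is clear of them. Next: descend and grip.

Request:
{"api": "drive_tool", "payload": {"commands": [[0,0.05,0,0,0,0],[0,0,0,0,0,0],[0,0,0,0,0,0],[0,0,0,0,0,0],[0,0,0.7,0,0,0],[0,0,0.7,0,0,0],[0,0,0.7,0,0,0],[0,0,0.7,0,0,0],[0,0,0.7,0,0,0],[0,0,0,0,0,0]]}}

```text
time: 13.42
tool_pos: [0.4296, -0.2807, 0.0193]
ee_rot: [-3.137, 0.004, 0.169]
wrist_force: [-0.0, 0.1, 0.2]
width: 0.0936
finger_force: 0.0
```

Request:
{"api": "drive_tool", "payload": {"commands": [[0,0,0,0,0,0],[0,0,0,0,0,0],[0,0,0,0,0,0],[0,0,0,0,0,0],[0,0,0,0,0,0],[0,0,0,0,0,0]], "gripper": 1}}

```text
time: 14.18
tool_pos: [0.4324, -0.2838, 0.0233]
ee_rot: [3.138, -0.002, 0.169]
wrist_force: [0.6, -4.1, 5.7]
width: 0.064
finger_force: 30.0
```

Request:
{"api": "drive_tool", "payload": {"commands": [[0,0,-0.5,0,0,0],[0,0,-0.8,0,0,0],[0,0,-0.9,0,0,0],[0,0,-0.9,0,0,0],[0,0,-0.8,0,0,0],[0,0,0,0,0,0.85],[0,0,0,0,0,0.85],[-0.114,-0.5,0,0,0,0],[-0.114,-0.8,0,0,0,0],[-0.114,-0.9,0,0,0,0],[-0.114,-0.9,0,0,0,0],[-0.114,-0.9,0,0,0,0],[-0.114,-0.8,0,0,0,0],[-0.114,-0.5,0,0,0,0],[0,-0.28,0,0,0,0],[0,0,0,0,0,0],[0,0,0,0,0,0]]}}

```text
time: 16.3
tool_pos: [0.3996, -0.0592, 0.1776]
ee_rot: [-3.141, 0.001, -0.001]
wrist_force: [0.3, 0.3, -0.9]
width: 0.0644
finger_force: 30.0
```

Run:
```python
from h import *
side()
for n in("wrist","scene"):
    s=snapshot(n);P=cloud(s);X,Y,Z=P[...,0],P[...,1],P[...,2]
    r=np.hypot(X-C[0],Y-C[1]);m=(Z>.18)&(Z<.212)&(X<.55)&(X>.45)&(abs(Y+.06)<.02);q=P[m]
    print(n,"hook",len(q),q.min(0),q.max(0),np.median(q,0),np.polyfit(q[:,0],q[:,1],1))
    m=(Z>.14)&(Z<.24)&(X<.43)&(X>.37)&(abs(Y+.06)<.034);q=P[m]
    if len(q):print(" roll",len(q),q.min(0),q.max(0))
    cv2.imwrite(f"pics/f_{n}.png",s["image"])
a=cv2.imread("pics/f_scene.png")[90:300,160:360];b=cv2.imread("pics/f_wrist.png")
cv2.imwrite("pics/f.png",np.hstack([cv2.resize(a,(400,420),interpolation=2),cv2.resize(b,(400,420))]))
```

```text
scene (0.022, 0.06) 54 mean x,y 0.0005 0.0402 alpha 0.013
scene (0.098, 0.12) 37 mean x,y 0.0013 0.1086 alpha 0.012
scene (-0.06, -0.022) 57 mean x,y -0.0001 -0.0419 alpha 0.002
scene (-0.12, -0.1) 32 mean x,y -0.0005 -0.1103 alpha 0.005
top (0.022, 0.06) 75 mean x,y -0.0008 0.0407 alpha -0.02
top (0.098, 0.12) 46 mean x,y -0.0 0.1091 alpha -0.0
top (-0.06, -0.022) 75 mean x,y -0.0015 -0.0413 alpha 0.036
top (-0.12, -0.1) 49 mean x,y -0.0019 -0.1108 alpha 0.017
wrist hook 2667 [ 0.46024273 -0.06477957  0.1895481 ] [ 0.52287519 -0.05660276  0.20792744] [ 0.49255685 -0.0607466   0.19402102] [-0.01086236 -0.05537411]
 roll 13798 [ 0.38302895 -0.09399977  0.16571412] [ 0.41351323 -0.026003    0.23998332]
scene hook 110 [ 0.46268192 -0.06242314  0.18620385] [ 0.54993743 -0.05407407  0.20785117] [ 0.50339464 -0.05804336  0.19307902] [-0.01719677 -0.04945567]
 roll 518 [ 0.38240653 -0.09362606  0.16413925] [ 0.41491684 -0.02600072  0.23989287]
```

View pics/f.png

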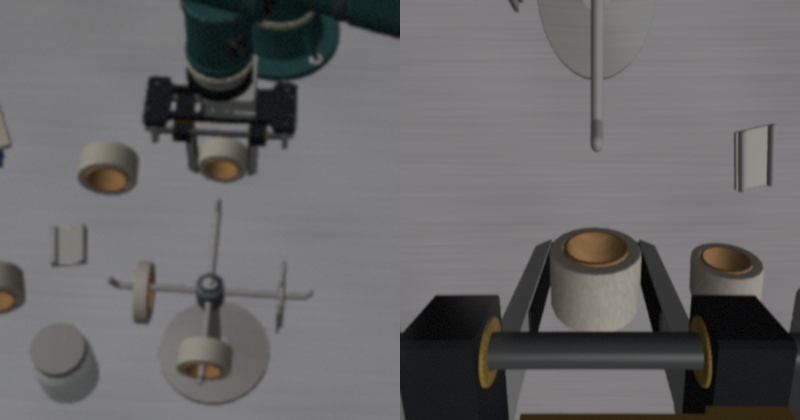

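Left: the roll faces the front hook squarely. Right (wrist): the hook tip at (597,148) lines up with the hole at (596,248). Quick check of the roll's height and tilt, and of the camera's clearance over the finial.

Run:
```python
from h import *
s=snapshot("wrist");R=cv2.Rodrigues(np.array(s["rvec"],float))[0];print("cam",-R.T@np.array(s["tvec"]).reshape(3))
for n in("wrist","scene"):
    s=snapshot(n);P=cloud(s);X,Y,Z=P[...,0],P[...,1],P[...,2]
    for a in(.388,.394,.400,.406,.412):
        m=(abs(X-a)<.003)&(abs(Y+.06)<.008)&(Z<.25)&(Z>.15)
        if m.sum():print(n,a,m.sum(),np.percentile(Z[m],[10,50,90]).round(4))
```

```text
cam [ 0.47652767 -0.05942013  0.35738102]
wrist 0.388 442 [0.2256 0.2264 0.2273]
wrist 0.394 542 [0.1762 0.2263 0.2273]
wrist 0.4 758 [0.1754 0.2259 0.2271]
wrist 0.406 771 [0.1753 0.2258 0.2271]
wrist 0.412 1053 [0.1733 0.2199 0.2266]
scene 0.388 20 [0.1743 0.2246 0.2286]
scene 0.394 30 [0.1752 0.2225 0.2275]
scene 0.4 24 [0.1739 0.1784 0.2271]
scene 0.406 27 [0.1744 0.2121 0.227 ]
scene 0.412 39 [0.1687 0.214  0.2252]
```

Request:
{"api": "drive_tool", "payload": {"commands": [[0.32,0.02,0,0,0,0],[0.32,0,0,0,0,0],[0.32,0,0,0,0,0],[0.32,0,0,0,0,0],[0.32,0,0,0,0,0],[0.32,0,0,0,0,0],[0.32,0,0,0,0,0],[0.32,0,0,0,0,0],[0,0,0,0,0,0],[0,0,0.12,0,0,0],[0,0,0.12,0,0,0],[0,0,0.12,0,0,0],[0,0,0.12,0,0,0],[0,0,0,0,0,0],[0,0,0,0,0,0]]}}

```text
time: 18.52
tool_pos: [0.5022, -0.0599, 0.1588]
ee_rot: [-3.142, -0.0, -0.001]
wrist_force: [0.1, 0.4, -0.1]
width: 0.0642
finger_force: 30.0
```

Run:
```python
from h import *
side()
s=snapshot("scene");b=snapshot("wrist")
cv2.imwrite("pics/g.png",np.hstack([cv2.resize(s["image"][140:300,180:340],(400,400),interpolation=2),cv2.resize(b["image"],(400,400))]))
```

```text
scene (0.022, 0.06) 54 mean x,y 0.0006 0.0402 alpha 0.016
scene (0.098, 0.12) 37 mean x,y 0.0016 0.1086 alpha 0.015
scene (-0.06, -0.022) 53 mean x,y -0.0004 -0.0411 alpha 0.011
scene (-0.12, -0.1) 31 mean x,y -0.0006 -0.1104 alpha 0.005
top (0.098, 0.12) 46 mean x,y -0.0 0.1091 alpha -0.0
```

View pics/g.png

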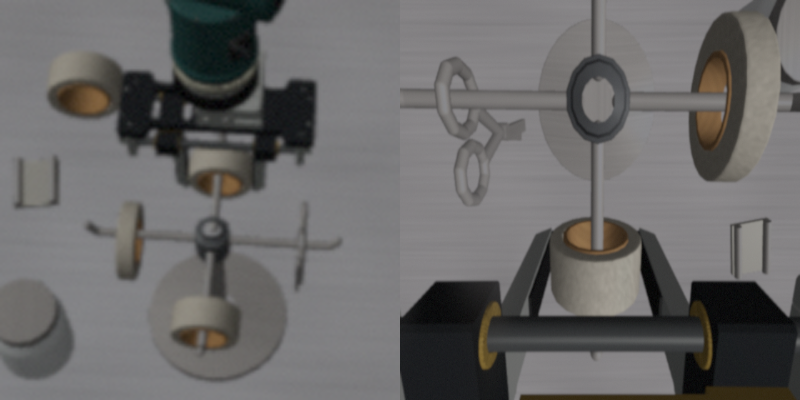

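Both views show the bar running through the hole (wrist (597,235)). Lower the last 2 mm, open partly, then retreat upwards.

Request:
{"api": "drive_tool", "payload": {"commands": [[0,0,0.03,0,0,0],[0,0,0,0,0,0]]}}

```text
time: 18.98
tool_pos: [0.5021, -0.0599, 0.1573]
ee_rot: [-3.141, 0.0, -0.001]
wrist_force: [-0.4, 0.3, -0.8]
width: 0.0643
finger_force: 30.0
```

Request:
{"api": "drive_tool", "payload": {"commands": [[0,0,0,0,0,0],[0,0,0,0,0,0],[0,0,0,0,0,0],[0,0,0,0,0,0],[0,0,0,0,0,0],[0,0,0,0,0,0]], "gripper": 0.1}}

```text
time: 19.73
tool_pos: [0.5021, -0.0599, 0.1575]
ee_rot: [-3.142, 0.0, -0.001]
wrist_force: [0.2, -0.1, 0.4]
width: 0.0846
finger_force: 0.0
```

Request:
{"api": "drive_tool", "payload": {"commands": [[0,0,-0.2,0,0,0],[0,0,-0.5,0,0,0],[0,0,-0.8,0,0,0],[0,0,-0.8,0,0,0],[0,0,-0.8,0,0,0],[-0.9,0,0,0,0,0],[-0.9,0,0,0,0,0],[-0.9,0,0,0,0,0],[-0.9,0,0,0,0,0],[0,0,0,0,0,0],[0,0,0,0,0,0],[0,0,0,0,0,0],[0,0,0,0,0,0]]}}

```text
time: 21.35
tool_pos: [0.3586, -0.0597, 0.2811]
ee_rot: [-3.141, 0.001, -0.001]
wrist_force: [0.6, -0.1, -0.5]
width: 0.0846
finger_force: 0.0
```

Run:
```python
from h import *
side()
s=snapshot("scene");b=snapshot("top")
P=cloud(s);X,Y,Z=P[...,0],P[...,1],P[...,2]
m=(abs(X-.503)<.025)&(abs(Y+.06)<.04)&(Z>.12)&(Z<.23);print(m.sum(),P[m].min(0),P[m].max(0))
cv2.imwrite("pics/i.png",np.hstack([cv2.resize(s["image"][140:300,180:340],(400,400),interpolation=2),cv2.resize(b["image"][100:260,240:400],(400,400),interpolation=2)]))
```

```text
scene (0.022, 0.06) 54 mean x,y 0.0006 0.0402 alpha 0.015
scene (0.098, 0.12) 37 mean x,y 0.0012 0.1086 alpha 0.011
scene (-0.06, -0.022) 54 mean x,y -0.0003 -0.041 alpha 0.007
scene (-0.12, -0.1) 32 mean x,y -0.0006 -0.1101 alpha 0.006
top (0.022, 0.06) 76 mean x,y -0.0007 0.0407 alpha -0.018
top (0.098, 0.12) 46 mean x,y 0.0 0.1091 alpha 0.0
top (-0.06, -0.022) 77 mean x,y -0.0015 -0.0411 alpha 0.036
top (-0.12, -0.1) 46 mean x,y -0.0018 -0.1107 alpha 0.016
481 [ 0.48008254 -0.09012908  0.14184175] [ 0.52767202 -0.02618296  0.20740755]
```

View pics/i.png

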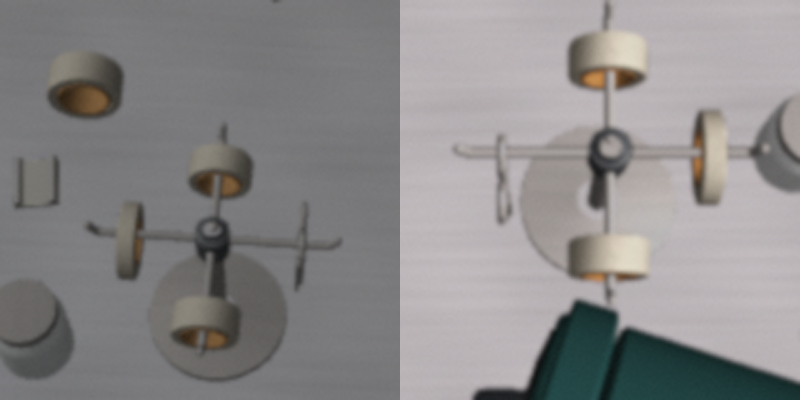

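The roll hangs on the front hook, clear of the gripper, and the hook angle is about 0.01 rad from the front.

```bash
python3 -c "
from bench import close_job
print(close_job())"
```

```text
the job is handed in; nothing more can be done
None
```

The rack's empty hook was turned to the front, about 0.01 rad off. The small tape roll was then hung on it by its hole with the gripper clear, and the job was handed in at about 21.5 s of the 61 s allowed; the hand-in returned no verdict.

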